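# Lock a specimen case and probe its lid joint

## Task

Lock the wooden specimen case by turning the knob on its lid until the pointed nose faces the raised mark on the front of the frame, and leave it so. Then take the probe from its stand and check the lid joint: put its tip down to the floor of the groove at the wide pocket (left end) and guide it slowly, no faster than about 5 cm a second, along the left, front and right sides to the other end resting only lightly on the floor and never leaving the groove, lift it out there, and stand it upright, fully home, in its stand again; leave the things around alone.

Things in the scene. Friction and masses are not known exactly. Their poses are not given: they have to be found in the camera images.
- case: fixed wooden case 116 (x) x 136 (y) x 40 mm high, flush aluminium lid in its top. Origin: centre of its underside; x to its back (hinge), y to its left, z up; front (-x) to the robot. The lid's joint is a dark U-shaped groove, 9 mm wide, 5 mm deep, along left, front and right: straight runs, square corners, closed ends. The last 15 mm at its left end are a pocket 15 mm wide
- lock_knob (a joint): angle, rad, of the black bar knob on the lid; vertical axis through the case's origin. 0: nose faces the mark (case -x); positive: counterclockwise from above. Starts at 0.6 to 1.3; range -0.5 to 1.6; no click at 0; stays where left (0.03 N m). Bar 12 mm wide, flat sides along the nose direction, 18 mm long to either side of the axis, sides 45 to 68 mm above the table
- lock_nose (a point): tip of the knob's pointed nose, 18 mm from the knob's axis, 57 mm above the table
- lock_mark (a point): small raised steel bar on the front of the frame, 47 mm in front of the knob's axis, 41 mm above the table
- seam_start (a point): point in the middle of the groove's width, on its floor, 35 mm above the table: start, in the pocket at the left end (case x 32, y 45 mm)
- seam_left (a point): point in the middle of the groove's width, on its floor, middle of the left side (0, 45)
- seam_corner_l (a point): point in the middle of the groove's width, on its floor, front left corner (-32, 45)
- seam_front_l (a point): point in the middle of the groove's width, on its floor, front side, (-32, 15)
- seam_front_r (a point): point in the middle of the groove's width, on its floor, front side, (-32, -15)
- seam_corner_r (a point): point in the middle of the groove's width, on its floor, front right corner (-32, -45)
- seam_right (a point): point in the middle of the groove's width, on its floor, middle of the right side (0, -45)
- seam_end (a point): point in the middle of the groove's width, on its floor, right end (32, -45); the groove's closing wall is 5.5 mm beyond it
- probe: loose metal probe, 94 mm long, 50 to 85 g, upright in the stand at first. Origin at its tip, z along it to the handle. Polished, slippery, round-ended pin 4 mm across for 10 mm, widening to a 12 mm shank (20 to 40 mm from the tip); collar 22 mm across at 40 to 44 mm; square grip 14 x 14 mm, faces square to its x and y, at 44 to 90 mm; 10 mm button on top
- stand: fixed wooden block 62 x 62 x 50 mm on a flat 84 mm square foot, with an upright through hole of 15 mm, chamfered, in the middle of its top. Origin: centre of its underside. The probe hangs in it by its collar
- stand_seat (a point): where the tip of the seated probe is: on the hole's axis, 10 mm above the table
- pocket_lens: bystander: small pale hand lens lying flat, 26 x 91 x 16 mm, origin at the centre of its underside
- dropper_bottle: bystander: small white dropper bottle, 32 x 45 x 71 mm, origin at the centre of its underside
- petri_dish: bystander: clear dish 90 mm across, 12 mm high, origin at the centre of its underside

How it is judged:
By the outcome, as a careful person would: the job done as asked, in the order asked, and still so for the second after the job is handed in, with the robot touching nothing.
It also fails if it takes over 67 s, if anything falls off the work surface, if the arm or the gripper's body presses on something with over 40 N, if the wrist force passes 120 N, or if a joint passes its speed limit or range.

## Robot

A 6-joint arm with a two-finger parallel gripper is mounted at the origin on a cart in front of the work surface, level with it; the furniture and walls round the work are solid. World frame = base frame: x ahead of the robot, y to its left, z up, the work surface at z = 0. Lengths are in m, angles in rad, forces in N, time in s.
With the tool pointing down it reaches from about 0.225 to 0.875 m from the base axis. Payload 3.4 kg.
Tool frame: the origin (TCP) lies on the centre line of the jaws, within the pads' length; the fingertips stand 22 mm ahead of it and the grasp point (between the pads) lies 3 mm ahead of it; z points along the fingers, y is the line along which they close (so a half turn about z gives the same grasp; the last joint's range is limited). The gripper opens to 85 mm and grips with 20 to 120 N. Pads are 22 mm wide; open, the fingers measure 114 mm over their backs; the gripper's body (76 mm by 85 mm) begins 54 mm behind the grasp point. The pads swing forward as they close: fully open they stand 13 mm farther back than shut.
Start: joints at [-1.433, 0.276, 1.505, -0, 1.361, -0.121], TCP at [0.147, -0.556, 0.253] pointing down, gripper open.
Joint ranges: [-2.89, 2.89], [-0.75, 2.08], [0.22, 2.7], [-1.18, 4.32], [0.11, 2.71], [-2.7, 2.7]. Speed limits (rad/s): [2.57, 2.57, 3.14, 3.14, 3.14, 3.14].

## Interface

Orientations are given as a unit quaternion [w, x, y, z].
In Python, from rig import manip gives the robot as it stands.
- The arm moves only by the shell command python3 steer.py 'ROWS' [OPENING] [FORCE]. ROWS is rows parted by semicolons, their numbers by spaces, 1 to 5 of them, each of 4 numbers: dx, dy, dz in m, then a turn about the tool's z in rad; each row shifts and turns the commanded pose from where the row before left it, along the tool's axes as they then stand; what a row does not reach is not made up. A row lasts 1/12 s, in which the tool goes at most 0.0417 m and 0.125 rad, less where a joint would pass 70% of its speed; a pose out of reach is approached as far as the arm can. OPENING is the finger opening in m, set as the command begins (- or left out keeps the last). The fingers move at their own pace and stop on an object; FORCE is the grip in N (left out, the last holds). Time passes only in rows, so rows that do not move let the fingers close. It prints the time, the measured TCP pose, the force, the opening and the grip force at its end.
- manip.get_state(): the state, without advancing time (a new reading comes with each control period).
- manip.get_image(name): name is "scene" or "side" or "wrist"; returns a dict with "img" (384x512x3 uint8, red, green, blue), "camera_matrix" (3x3 intrinsics, pixels), "k1" (the pictures are not rectified: a ray, as slopes to the right and down, at radius r is drawn at 1 + k1 r^2 times it, then the intrinsics apply), "T" (4x4, takes a point from camera to world coordinates); the wrist camera has in their place "hand_eye" (4x4, takes a point from camera to tool coordinates, whose origin is the TCP and whose axes are the flange's). Camera axes: x right, y down, z forward; pixel columns grow to the right and rows downward; lengths in m; the calibration is good to about 2 mm. A picture is of the moment at which its call begins: read the wrist's pose just before it. There is no depth.
- manip.sign_off(): hands the job in; it is judged then, once.
The state is a dict: "clock": time; "qpos": joint angles; "qd": joint speeds; "effort": joint torques, N m; "position": TCP position; "ee_rot": TCP orientation; "contact_force": force on the tool from outside, world axes, zero at the start; "moment": the same for the moment, N m; "width": finger opening in m; "gripper_force": force on a finger pad.
Only numpy, scipy, OpenCV 4.12 (cv2) and the standard library are available. Lean on these libraries where they do the work, as an engineer would, in place of code of your own. Each camera call takes 0.05 s, during which the arm holds its last target. There are 200 camera calls.

## Working session

There is one attempt and no reset: what is moved stays moved. The work goes in short steps, Python scripts to look and compute and a shell command to move; the robot and the scene stay as the last step left them, time stands still between calls to the robot, and variables do not carry over. Pictures are saved under pics/ and viewed, at most 10 in all, crops included, and the job is handed in when it is done.

```bash
ls; mkdir -p pics
python3 - <<'E'
from rig import manip
import cv2
s=manip.get_state(); print({k:(s[k]) for k in s})
for n in("scene","side"):
    d=manip.get_image(n); cv2.imwrite(f"pics/{n}.png",d["img"][:,:,::-1]); print(n,d["camera_matrix"],d["k1"],d["T"])
d=manip.get_image("wrist"); cv2.imwrite("pics/w0.png",d["img"][:,:,::-1]); print(d["camera_matrix"],d["k1"],d["hand_eye"])
import numpy as np
a=cv2.imread("pics/scene.png");b=cv2.imread("pics/side.png")
E
```

```text
pics
rig.py
steer.py
{'clock': 0.0, 'qpos': array([-1.43298127e+00,  2.76581693e-01,  1.50616198e+00,  5.51300255e-06,
        1.36068068e+00, -1.21019724e-01]), 'qd': array([ 0.00074695,  0.00185693,  0.00105594,  0.00067095,  0.00106217,
       -0.00120823]), 'effort': array([-8.34748280e-04, -4.16774940e+01, -2.45802087e+01, -3.80504380e-04,
        1.11066023e-02, -7.91110324e-06]), 'position': array([ 0.14709053, -0.5553536 ,  0.25243576]), 'ee_rot': array([-9.15842131e-04,  9.91636910e-01,  1.29055801e-01, -4.99567403e-06]), 'contact_force': array([-0.23236271, -0.14993245, -0.70119563]), 'moment': array([-0.02343316,  0.01526585,  0.00147341]), 'gripper_force': 0.0, 'width': 0.08552411410491825}
scene [[484.78583898   0.         252.23105637]
 [  0.         484.78583898 183.92894314]
 [  0.           0.           1.        ]] -0.052114174365878854 [[-0.83397354 -0.3872075   0.39313928  0.09119744]
 [-0.55177518  0.59251379 -0.58691699  0.75582488]
 [-0.00568178 -0.70639774 -0.70779231  0.88298233]
 [ 0.          0.          0.          1.        ]]
side [[439.13006634   0.         256.87096209]
 [  0.         439.13006634 188.08735783]
 [  0.           0.           1.        ]] 0.0051759506930235625 [[ 0.99907948  0.00496958  0.04260853  0.4874205 ]
 [-0.03845276 -0.33653244  0.94088645 -0.90753543]
 [ 0.01901497 -0.94165876 -0.33603156  0.43730924]
 [ 0.          0.          0.          1.        ]]
[[297.4287444    0.         255.14800856]
 [  0.         297.4287444  192.63224876]
 [  0.           0.           1.        ]] -0.0021935881797562826 [[ 5.46668794e-04 -9.59519234e-01 -2.81642577e-01  7.11344123e-02]
 [ 9.99999740e-01  6.57012205e-04 -2.97352756e-04  1.87254024e-04]
 [ 4.70358299e-04 -2.81642341e-01  9.59519343e-01 -1.19962860e-01]
 [ 0.00000000e+00  0.00000000e+00  0.00000000e+00  1.00000000e+00]]
```
View pics/scene.png

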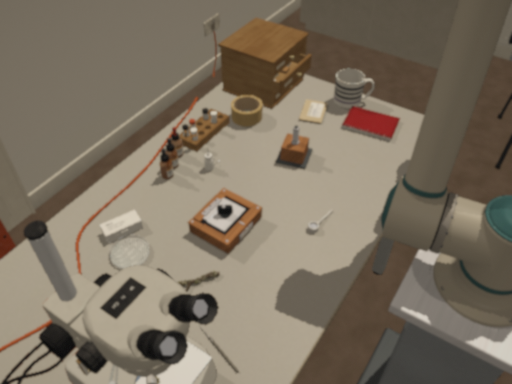

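View pics/side.png

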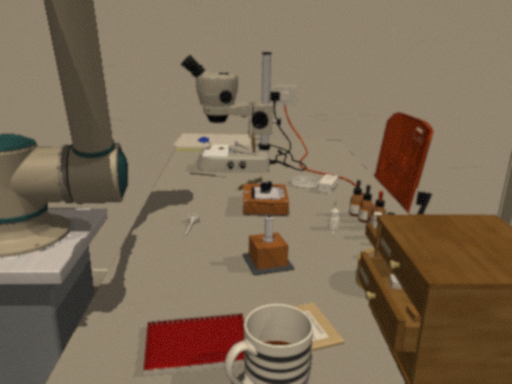

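The scene shows the case at about (227,217), its knob at (226,210), the stand's block at (294,150) and the lens at (318,222). In the side view the case is at (266,200) and the stand at (268,252).

Create h.py:
```python
import numpy as np, cv2
from rig import manip
from scipy.spatial.transform import Rotation as R
def Rt(q): return R.from_quat([q[1],q[2],q[3],q[0]]).as_matrix()
def toolT(s):
    T=np.eye(4);T[:3,:3]=Rt(s["ee_rot"]);T[:3,3]=s["position"];return T
def ray(d,T,u,v):
    K=d["camera_matrix"];x=(u-K[0,2])/K[0,0];y=(v-K[1,2])/K[1,1]
    a,b=x,y
    for _ in range(10):
        f=1+d["k1"]*(a*a+b*b);a,b=x/f,y/f
    return T[:3,3],T[:3,:3]@np.array([a,b,1])
def onz(d,T,u,v,z):
    o,r=ray(d,T,u,v);return o+r*(z-o[2])/r[2]
def proj(d,T,p):
    c=T[:3,:3].T@(np.asarray(p)-T[:3,3]);a,b=c[0]/c[2],c[1]/c[2];f=1+d["k1"]*(a*a+b*b)
    K=d["camera_matrix"];return np.array([K[0,0]*a*f+K[0,2],K[1,1]*b*f+K[1,2]])
def wrist(name):
    s=manip.get_state();d=manip.get_image("wrist");T=toolT(s)@d["hand_eye"]
    cv2.imwrite(f"pics/{name}.png",d["img"][:,:,::-1]);np.savez(f"pics/{name}.npz",T=T,K=d["camera_matrix"],k1=d["k1"],tool=toolT(s))
    return d,T
def load(name):
    z=np.load(f"pics/{name}.npz");return dict(camera_matrix=z["K"],k1=float(z["k1"])),z["T"]
def delta(p,yaw=None):
    "tool-axes shift from the measured pose to world p; turn to yaw of the tool x axis"
    s=manip.get_state();M=Rt(s["ee_rot"]);print("t",s["clock"],"pos",s["position"].round(4),"yawx",np.arctan2(M[1,0],M[0,0]).round(4),"tilt",M[:2,2].round(4),"F",s["contact_force"].round(2))
    print("delta",(M.T@(np.asarray(p)-s["position"])).round(4))
    if yaw is not None: print("turn",(-(yaw-np.arctan2(M[1,0],M[0,0])+np.pi)%(2*np.pi)-np.pi).round(4))
```

Run:
```python
from h import *
for n,pts in dict(scene=[(226,210,.065),(227,205,.04),(296,138,.05),(318,222,.01),(209,160,.04)],side=[(266,186,.065),(268,240,.05),(191,222,.0)]).items():
    d=manip.get_image(n)
    for u,v,z in pts: print(n,u,v,onz(d,d["T"],u,v,z).round(3))
delta([.5,0,.25])
```

```text
scene 226 210 [0.549 0.18  0.065]
scene 227 205 [0.57  0.148 0.04 ]
scene 296 138 [ 0.552 -0.144  0.05 ]
scene 318 222 [0.376 0.053 0.01 ]
scene 209 160 [0.701 0.045 0.04 ]
side 266 186 [0.559 0.151 0.065]
side 268 240 [ 0.547 -0.127  0.05 ]
side 191 222 [0.374 0.071 0.   ]
t 0.25 pos [ 0.1471 -0.5557  0.2529] yawx 0.2588 tilt [-0.0001  0.0008] F [0.09 0.3  1.09]
delta [ 0.4833 -0.4468  0.0033]
```

```bash
R='0.0355 -0.0217 0 0'
python3 steer.py '0.0355 -0.0217 0 0;0.0355 -0.0217 0 0;0.0355 -0.0217 0 0;0.0355 -0.0217 0 0;0.0355 -0.0217 0 0'
python3 steer.py '0.0355 -0.0217 0 0;0.0355 -0.0217 0 0;0.0355 -0.0217 0 0;0.0355 -0.0217 0 0;0.0355 -0.0217 0 0'
python3 steer.py '0.0355 -0.0217 0 0;0.0355 -0.0217 0 0;0.0355 -0.0217 0 0;0.0355 -0.0217 0 0;0 0 0 0'
python3 -c "
from h import *
wrist('w1');delta([.555,.16,.25])"
```

```text
clock: 0.67
position: [0.2918, -0.404, 0.2532]
ee_rot: [0.0, 0.992, 0.129, 0.0]
contact_force: [0.9, -1.0, -0.0]
width: 0.0855
gripper_force: 0.0
clock: 1.08
position: [0.4358, -0.2535, 0.2535]
ee_rot: [0.0, 0.992, 0.129, 0.0]
contact_force: [0.9, -0.1, 0.6]
width: 0.0854
gripper_force: 0.0
clock: 1.5
position: [0.5546, -0.1293, 0.2529]
ee_rot: [-0.002, 0.991, 0.132, 0.002]
contact_force: [0.8, -0.7, 0.2]
width: 0.0852
gripper_force: 0.0
t 1.55 pos [ 0.5521 -0.1319  0.2528] yawx 0.2644 tilt [0.0006 0.0009] F [-0.35 -0.03 -0.32]
delta [ 0.0791 -0.281   0.0031]
```

```bash
python3 steer.py '0.0113 -0.04 0 0;0.0113 -0.04 0 0;0.0113 -0.04 0 0;0.0113 -0.04 0 0;0.0113 -0.04 0 0'
python3 steer.py '0.0113 -0.04 0 0;0.0113 -0.04 0 0;0 0 0 0;0 0 0 0'
python3 -c "
from h import *
wrist('w2');delta([.555,.16,.25])
a=cv2.imread('pics/w1.png');b=cv2.imread('pics/w2.png')
cv2.imwrite('pics/w1v.png',cv2.resize(a,(800,600),interpolation=cv2.INTER_CUBIC))
cv2.imwrite('pics/w2v.png',cv2.resize(b,(800,600),interpolation=cv2.INTER_CUBIC))"
```

```text
clock: 1.97
position: [0.5525, 0.0733, 0.2533]
ee_rot: [0.0, 0.992, 0.128, -0.0]
contact_force: [0.4, -0.7, -1.1]
width: 0.0854
gripper_force: 0.0
clock: 2.3
position: [0.5541, 0.1569, 0.2531]
ee_rot: [0.0, 0.991, 0.131, -0.0]
contact_force: [-0.2, -1.1, 0.3]
width: 0.0855
gripper_force: 0.0
t 2.35 pos [0.5542 0.1555 0.2531] yawx 0.26 tilt [-0.0006 -0.0015] F [ 0.48 -0.35  0.39]
delta [ 0.0019 -0.0042  0.0031]
```

View pics/w1v.png

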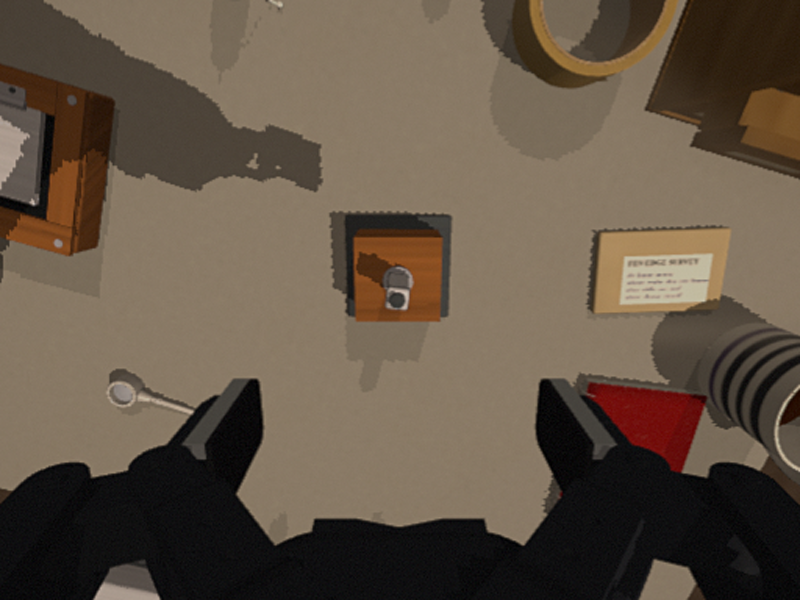

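View pics/w2v.png

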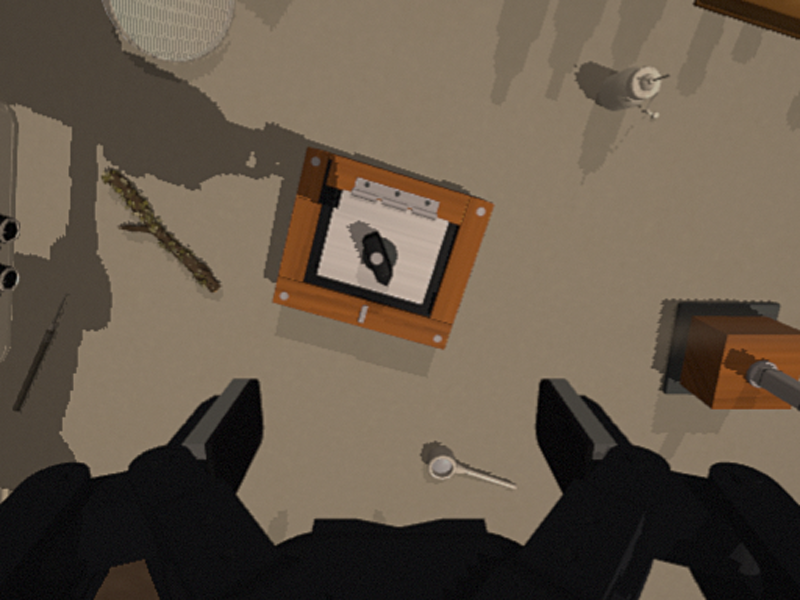

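w1: the stand's block top spans (354,236)-(442,321) with the probe button at (397,299), in 800-wide pixels. w2: the case's top corners are about (309,150), (493,203), (445,348) and (273,303). The mark is at (363,314), the knob at (377,258), and its nose points down-right at about (388,283). I'll enlarge both.

```bash
python3 -c "
import cv2
a=cv2.imread('pics/w2.png')[90:230,165:325];cv2.imwrite('pics/c2.png',cv2.resize(a,None,fx=4,fy=4,interpolation=cv2.INTER_CUBIC)) 
"
```

```text
(no output)
```

View pics/c2.png

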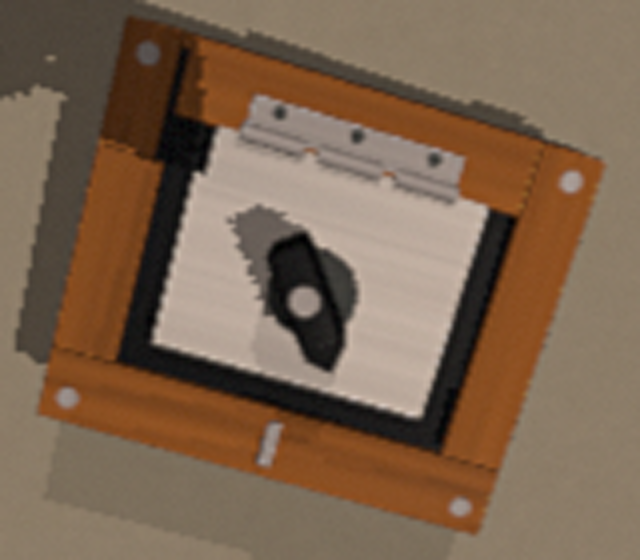

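In the crop (origin (165,90), 4x), the case corners are back-left (128,18), back-right (604,158), front-right (478,533) and front-left (38,415). The groove's outer front corners are (118,358) and (440,452), its inner ones (152,343) and (425,418). The knob's flat side runs (307,232)-(343,330), its cap is at (304,301) and the nose at (328,370).

```bash
cat > fit.py <<'E'
from h import *
from scipy.optimize import least_squares
d,T=load('w2')
c=lambda u,v:(165+(u+.5)/4-.5,90+(v+.5)/4-.5)
obs=[((58,68),(128,18)),((58,-68),(604,158)),((-58,-68),(478,533)),((-58,68),(38,415)),((-36.5,49.5),(118,358)),((-36.5,-49.5),(440,452)),((-27.5,40.5),(152,343)),((-27.5,-40.5),(425,418))]
def W(p,x,y,z):
    a=p[2];return np.array([p[0]+(x*np.cos(a)-y*np.sin(a))/1e3,p[1]+(x*np.sin(a)+y*np.cos(a))/1e3,z])
f=lambda p:np.concatenate([proj(d,T,W(p,*m,.04))-c(*o) for m,o in obs])
if __name__=="__main__":
    r=least_squares(f,[.55,.16,0]);print(r.x.round(4),"px res",r.fun.round(1))
    print("mark",proj(d,T,W(r.x,-47,0,.041)),c(269,445))
    q=[onz(d,T,*c(*o),z) for o,z in [((304,301),.070),((328,370),.068),((307,232),.068),((343,330),.068)]]
    print("knob",q[0].round(4)); v=q[3]-q[2]; n=q[1]-q[0]
    for w in(v,n): print("nose yaw",np.arctan2(w[1],w[0]),"angle",(np.arctan2(w[1],w[0])-r.x[2]-np.pi+np.pi)%(2*np.pi)-np.pi)
    d1,T1=load('w1')
    s=lambda u,v:(u/1.5625,v/1.5625)
    print("button",onz(d1,T1,*s(397,299),.104).round(4))
    for u,v in[(354,237),(442,236),(442,321),(354,321)]:print("standtop",onz(d1,T1,*s(u,v),.05).round(4))
    p=np.mean([onz(d1,T1,*s(u,v),.05) for u,v in[(354,237),(442,236),(442,321),(354,321)]],0);print(p.round(4))
E
python3 fit.py
```

```text
[ 0.5595  0.1723 -0.0183] px res [-0.7 -1.3  1.2 -0.1  0.6  0.5 -0.4 -0.  -0.8  1.3  0.7  0.4  0.1 -0.1
 -0.6 -0.1]
mark [232.38449667 200.37879515] (231.875, 200.875)
knob [0.5618 0.1743 0.07  ]
nose yaw -2.537809543347074 angle 0.6221213452348344
nose yaw -2.571943234170123 angle 0.5879876544117852
button [ 0.5486 -0.1296  0.104 ]
standtop [ 0.5692 -0.0927  0.05  ]
standtop [ 0.5859 -0.1516  0.05  ]
standtop [ 0.5262 -0.1695  0.05  ]
standtop [ 0.5092 -0.1073  0.05  ]
[ 0.5476 -0.1302  0.05  ]
```

```bash
python3 steer.py '0.0104 -0.0153 0.035 0;0 0 0.03 -0.11;0 0 0.03 -0.11;0 0 0.02 -0.11;0 0 0 0' 0.05 30
python3 -c "
from h import *
wrist('w3');delta([.5603,.173,.070],.59)"
```

```text
clock: 2.77
position: [0.5576, 0.1703, 0.1337]
ee_rot: [-0.0, 0.957, 0.29, -0.005]
contact_force: [-0.2, 0.1, -0.1]
width: 0.0499
gripper_force: 0.0
t 2.8167 pos [0.5593 0.1708 0.1362] yawx 0.584 tilt [-0.0055 -0.0018] F [ 0.68 -0.17  1.11]
delta [ 0.0024 -0.0012  0.0662]
turn -0.006
```

```bash
python3 -c "
import cv2
a=cv2.imread('pics/w3.png');cv2.imwrite('pics/c3.png',cv2.resize(a,(800,600),interpolation=cv2.INTER_CUBIC)) 
"
```

```text
(no output)
```

View pics/c3.png

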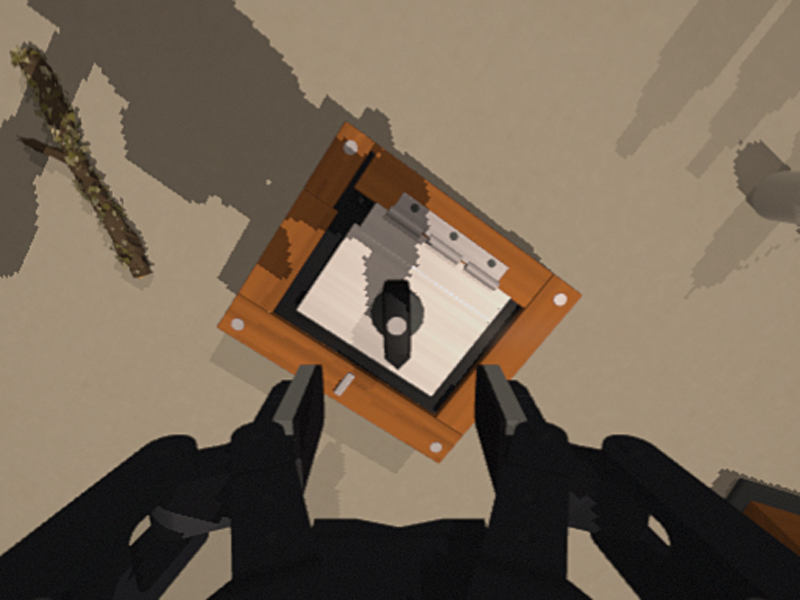

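The bar stands vertical in the picture, its cap at (397,326) midway between the pads (about 312 and 487), so the yaw is right. The case corners are (346,122), (581,295), (439,462) and (217,327).

```bash
python3 - <<'E'
from fit import *
d,T=load('w3')
s=lambda u,v:((u+.5)/1.5625-.5,(v+.5)/1.5625-.5)
obs=[((58,68),(346,122)),((58,-68),(581,295)),((-58,-68),(439,462)),((-58,68),(217,327)),((-36.5,-49.5),(437,413)),((-27.5,-40.5),(434,397)),((-27.5,40.5),(297,311))]
f=lambda p:np.concatenate([proj(d,T,W(p,*m,.04))-s(*o) for m,o in obs])
r=least_squares(f,[.55,.16,0]);print(r.x.round(4),r.fun.round(1))
print(onz(d,T,*s(397,326),.07).round(4))
delta([.5603,.173,.070],.59)
E
python3 steer.py '0.002 -0.0015 0.03 -0.006;0 0 0.024 0;0 0 0.012 0;0 0 0 0;0 0 0 0'
python3 -c "
from h import *
delta([.5603,.173,.070],.59)"
```

```text
[ 0.5593  0.1723 -0.02  ] [-0.6 -1.8  2.4 -0.7  0.9  1.6 -0.7  0.6 -0.5  3.2 -1.  -0.5 -0.3 -0.7]
[0.5619 0.1744 0.07  ]
t 2.8167 pos [0.5593 0.1708 0.1362] yawx 0.584 tilt [-0.0055 -0.0018] F [ 0.68 -0.17  1.11]
delta [ 0.0024 -0.0012  0.0662]
turn -0.006
clock: 3.23
position: [0.5628, 0.1748, 0.0736]
ee_rot: [0.0, 0.957, 0.292, 0.001]
contact_force: [-0.7, 1.2, 0.8]
width: 0.0501
gripper_force: 0.0
t 3.2333 pos [0.5628 0.1748 0.0736] yawx 0.5918 tilt [ 0.0018 -0.    ] F [-0.73  1.24  0.75]
delta [-0.0031  0.0001  0.0036]
turn 0.0018
```

```bash
python3 steer.py '-0.002 0 0.003 0;0 0 0 0;0 0 0 0;0 0 0 0;0 0 0 0' 0 30
python3 steer.py '0 0 0 0;0 0 0 0' 
python3 -c "
from h import *
delta([.5603,.173,.070],-.018)"
```

```text
clock: 3.65
position: [0.5609, 0.1741, 0.0707]
ee_rot: [0.001, 0.956, 0.293, 0.001]
contact_force: [0.2, -2.9, 6.4]
width: 0.0114
gripper_force: 34.3
clock: 3.82
position: [0.5609, 0.1741, 0.0707]
ee_rot: [0.001, 0.956, 0.293, 0.001]
contact_force: [0.5, -2.6, 6.8]
width: 0.0113
gripper_force: 34.3
t 3.8167 pos [0.5609 0.1741 0.0707] yawx 0.5951 tilt [ 0.0025 -0.0009] F [ 0.48 -2.6   6.76]
delta [-0.0011  0.0006  0.0007]
turn 0.6131
```

```bash
python3 steer.py '0 0 0 0.1;0 0 0 0.1;0 0 0 0.1;0 0 0 0.1;0 0 0 0.1'
python3 steer.py '0 0 0 0.1;0 0 0 0.013;0 0 0 0;0 0 0 0'
python3 -c "
from h import *
delta([.5603,.173,.070],-.018)"
```

```text
clock: 4.23
position: [0.5613, 0.1732, 0.0707]
ee_rot: [0.001, 0.999, 0.046, 0.002]
contact_force: [-0.1, -5.5, 5.2]
width: 0.0115
gripper_force: 34.3
clock: 4.57
position: [0.5612, 0.173, 0.0707]
ee_rot: [0.001, 1.0, -0.009, 0.002]
contact_force: [-0.6, -7.0, 5.5]
width: 0.0115
gripper_force: 34.3
t 4.5667 pos [0.5612 0.173  0.0707] yawx -0.0171 tilt [ 0.003 -0.003] F [-0.61 -6.99  5.47]
delta [-0.0009 -0.      0.0007]
turn 0.0009
```

```bash
python3 steer.py '0 0.0008 0 0;0 0 0 0'
python3 steer.py '0 0 0 0;0 0 0 0;0 0 0 0;0 0 0 0' 0.05
python3 steer.py '0 0 -0.03 0;0 0 -0.03 0;0 0 -0.03 0;0 0 0 0;0 0 0 0'
python3 -c "
from h import *
d,T=wrist('w4');delta([.5603,.173,.130],-.018)
a=cv2.imread('pics/w4.png')[90:290,130:390];cv2.imwrite('pics/c4.png',cv2.resize(a,None,fx=3,fy=3,interpolation=cv2.INTER_CUBIC)) "
```

```text
clock: 4.73
position: [0.5613, 0.1729, 0.0707]
ee_rot: [0.001, 1.0, -0.009, 0.002]
contact_force: [0.9, -3.8, 5.8]
width: 0.0109
gripper_force: 34.2
clock: 5.07
position: [0.5597, 0.1741, 0.069]
ee_rot: [-0.0, 1.0, -0.009, -0.0]
contact_force: [-0.1, 0.6, 0.9]
width: 0.05
gripper_force: 0.0
clock: 5.48
position: [0.5611, 0.1743, 0.1611]
ee_rot: [-0.0, 1.0, -0.009, 0.002]
contact_force: [-0.8, 0.4, -0.4]
width: 0.0502
gripper_force: 0.0
t 5.5333 pos [0.5598 0.174  0.1595] yawx -0.0181 tilt [0.0006 0.0002] F [-0.29 -0.5  -0.7 ]
delta [0.0005 0.001  0.0295]
turn -0.0001
```

View pics/c4.png

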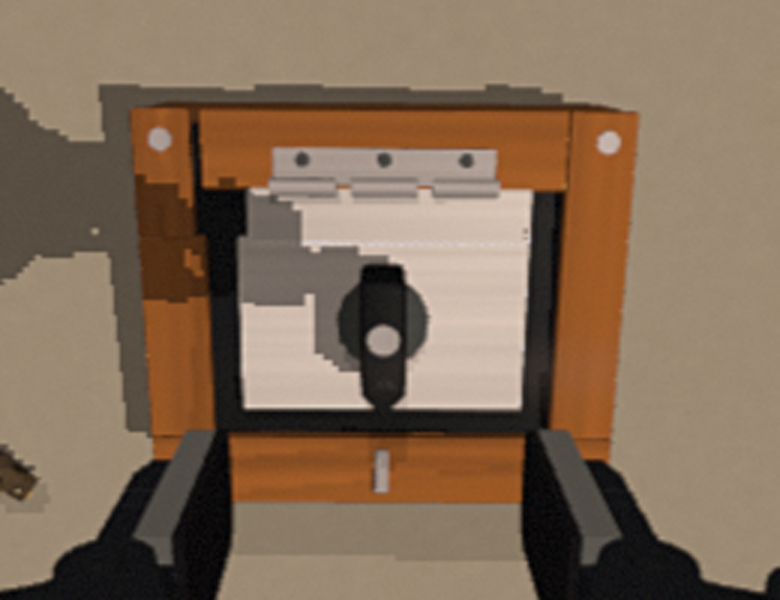

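The nose (382,405), cap (384,340) and mark (381,470) line up in the c4 crop and the case's edges are level in the picture, so the knob is locked. Next the stand.

```bash
python3 - <<'E'
from fit import *
d,T=load('w4')
s=lambda u,v:(130+(u+.5)/3-.5,90+(v+.5)/3-.5)
obs=[((58,68),(132,109)),((58,-68),(637,113)),((-36.5,-49.5),(552,434)),((-27.5,-40.5),(521,409)),((-27.5,40.5),(243,409))]
f=lambda p:np.concatenate([proj(d,T,W(p,*m,.04))-s(*o) for m,o in obs])
r=least_squares(f,[.55,.16,0]);print(r.x.round(4),r.fun.round(1),onz(d,T,*s(384,340),.07),onz(d,T,*s(381,470),.041))
E
python3 steer.py '-0.0008 0.038 -0.003 0;-0.0008 0.038 -0.003 0;-0.0008 0.038 -0.003 0;-0.0008 0.038 0 0;-0.0008 0.038 0 0'
python3 steer.py '-0.0008 0.038 0 0;-0.0008 0.038 0 0;-0.0008 0.038 0 0;0 0 0 -0.1;0 0 0 -0.1'
python3 steer.py '0 0 0 -0.085;0 0 0 0;0 0 0 0'
python3 -c "
from h import *
d,T=wrist('w5');delta([.548,-.130,.080],.27)
a=cv2.imread('pics/w5.png')[100:300,130:390];cv2.imwrite('pics/c5.png',cv2.resize(a,None,fx=3,fy=3,interpolation=cv2.INTER_CUBIC)) "
```

```text
[ 0.559   0.1723 -0.0201] [-1.6 -0.2  1.4 -1.1 -0.3  1.5  0.3  0.3  0.2  0. ] [0.56257196 0.1722196  0.07      ] [0.51264764 0.17367342 0.041     ]
clock: 5.95
position: [0.5511, -0.0173, 0.1665]
ee_rot: [-0.0, 1.0, -0.009, -0.002]
contact_force: [1.1, 0.9, 0.3]
width: 0.0498
gripper_force: 0.0
clock: 6.37
position: [0.5468, -0.1322, 0.1661]
ee_rot: [-0.001, 0.996, 0.091, -0.002]
contact_force: [0.1, 0.4, 0.3]
width: 0.05
gripper_force: 0.0
clock: 6.62
position: [0.5471, -0.1297, 0.1667]
ee_rot: [-0.001, 0.991, 0.132, -0.001]
contact_force: [0.5, 0.0, 1.0]
width: 0.0495
gripper_force: 0.0
t 6.6667 pos [ 0.5473 -0.1296  0.167 ] yawx 0.2649 tilt [-0.0024  0.0009] F [ 0.64 -0.75 -0.3 ]
delta [0.0007 0.0007 0.087 ]
turn -0.0051
```

View pics/c5.png

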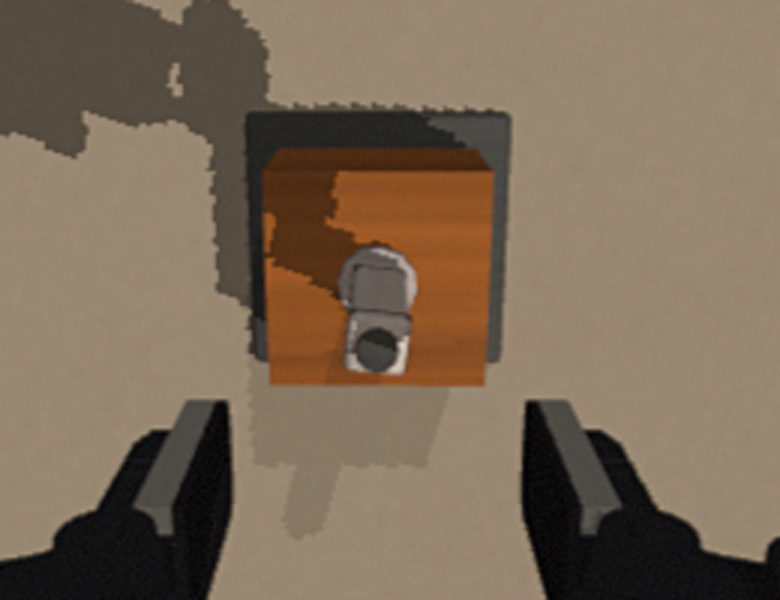

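The button is at (376,349) and the collar at (378,285). The square grip is turned about 0.07 rad clockwise to the tool.

Run:
```python
from h import *
d,T=load('w5')
s=lambda u,v:(130+(u+.5)/3-.5,100+(v+.5)/3-.5)
print(onz(d,T,*s(376,349),.104),onz(d,T,*s(378,285),.054))
p=np.mean([onz(d,T,*s(u,v),.05) for u,v in[(264,170),(494,170),(486,385),(270,385)]],0);print(p)
delta([*(onz(d,T,*s(376,349),.104)[:2]),.080],.195)
```

```text
[ 0.54847293 -0.12928828  0.104     ] [ 0.54801833 -0.12982941  0.054     ]
[ 0.54789998 -0.12998731  0.05      ]
t 6.6667 pos [ 0.5473 -0.1296  0.167 ] yawx 0.2649 tilt [-0.0024  0.0009] F [ 0.64 -0.75 -0.3 ]
delta [0.0014 0.0001 0.087 ]
turn 0.0699
```

```bash
python3 steer.py '0.001 0 0.03 0.07;0 0 0.03 0;0 0 0.02 0;0 0 0.007 0;0 0 0 0'
python3 -c "
from h import *
delta([.548,-.1297,.080],.195)"
python3 steer.py '0 0 0 0;0 0 0 0;0 0 0 0;0 0 0 0;0 0 0 0' 0 60
python3 -c "
from h import *
delta([.548,-.1297,.080],.195)"
```

```text
clock: 7.08
position: [0.5475, -0.1289, 0.0791]
ee_rot: [-0.001, 0.995, 0.098, -0.002]
contact_force: [0.4, -0.2, 0.5]
width: 0.0501
gripper_force: 0.0
t 7.0833 pos [ 0.5475 -0.1289  0.0791] yawx 0.1964 tilt [-0.0047  0.0017] F [ 0.38 -0.17  0.5 ]
delta [ 0.0004  0.0009 -0.0009]
turn 0.0014
clock: 7.5
position: [0.5501, -0.1301, 0.0829]
ee_rot: [0.001, 0.995, 0.098, 0.002]
contact_force: [0.2, -0.2, 5.3]
width: 0.0134
gripper_force: 58.5
t 7.5 pos [ 0.5501 -0.1301  0.0829] yawx 0.1967 tilt [ 0.0033 -0.0012] F [ 0.22 -0.17  5.26]
delta [-0.002  -0.0009  0.0029]
turn 0.0017
```

```bash
python3 steer.py '0 0 -0.02 0;0 0 -0.03 0;0 0 -0.03 0;0 0 -0.02 0.1;0 0 0 0.117'
python3 steer.py '0.0035 -0.02 0 0;0.0035 -0.035 0 0;0.0035 -0.035 0 0;0.0035 -0.035 0 0;0.0035 -0.035 0 0'
python3 steer.py '0.0035 -0.035 0 0;0.0035 -0.035 0 0;0.0035 -0.035 0 0;0.0035 -0.035 0 0;0.0035 -0.028 0 0'
python3 steer.py '0 -0.019 0 0;0 0 0 0;0 0 0 0;0 0 0 0'
python3 -c "
from h import *
d,T=wrist('w6');d2=manip.get_image('scene');cv2.imwrite('pics/s6.png',d2['img'][:,:,::-1])
d2=manip.get_image('side');cv2.imwrite('pics/e6.png',d2['img'][:,:,::-1])
delta([.5919,.2167,.183],-.02)
a=cv2.imread('pics/w6.png')[50:384,80:430];cv2.imwrite('pics/c6.png',cv2.resize(a,(600,573),interpolation=cv2.INTER_CUBIC)) "
```

```text
clock: 7.92
position: [0.5517, -0.1308, 0.1865]
ee_rot: [0.002, 1.0, -0.013, 0.005]
contact_force: [0.2, -0.7, -0.7]
width: 0.0132
gripper_force: 58.8
clock: 8.33
position: [0.5695, 0.0312, 0.1815]
ee_rot: [0.0, 1.0, -0.011, 0.0]
contact_force: [0.7, 0.2, -0.7]
width: 0.0132
gripper_force: 58.8
clock: 8.75
position: [0.5903, 0.2001, 0.1814]
ee_rot: [-0.0, 1.0, -0.01, 0.0]
contact_force: [0.3, -0.5, -0.5]
width: 0.0132
gripper_force: 58.8
clock: 9.08
position: [0.5906, 0.2158, 0.1811]
ee_rot: [0.001, 1.0, -0.01, -0.0]
contact_force: [0.2, 0.3, -1.8]
width: 0.0132
gripper_force: 58.9
t 9.2333 pos [0.591  0.2151 0.1813] yawx -0.0217 tilt [-0.0002 -0.0005] F [-0.09  0.2  -0.53]
delta [ 0.0009 -0.0016 -0.0017]
turn -0.0017
```

View pics/c6.png

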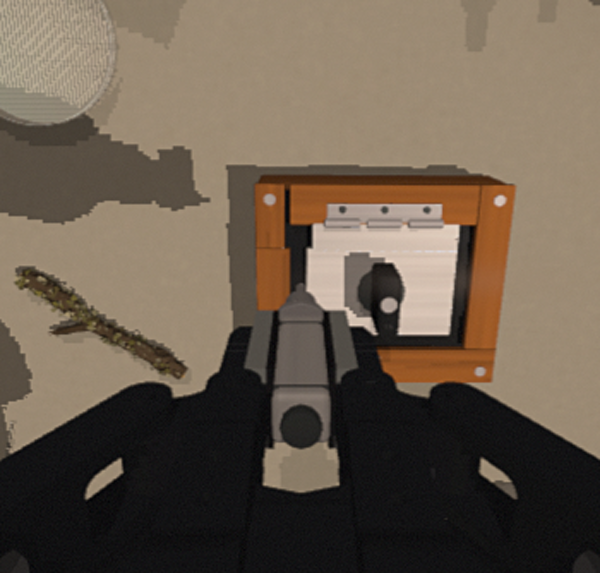

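The probe hangs straight in the jaws. Its tip is at about (300,287) in the crop, which is (255,217) in the full picture, over the case's left side.

Run:
```python
from fit import *
d,T=load('w6')
s=lambda u,v:(80+(u+.5)/1.714-.5,50+(v+.5)/1.714-.5)
print("tip",onz(d,T,*s(300,286),.1083))
obs=[((58,68),(256,183)),((58,-68),(515,185)),((-58,-68),(492,382)),((-27.5,-40.5),(449,335)),((-36.5,-49.5),(464,347))]
f=lambda p:np.concatenate([proj(d,T,W(p,*m,.04))-s(*o) for m,o in obs])
r=least_squares(f,[.55,.16,0]);print(r.x.round(4),r.fun.round(1))
P=[.559,.1723,-.02]
for m in[(32,45),(0,45),(-32,45),(-32,15),(-32,-15),(-32,-45),(0,-45),(32,-45)]:print(m,W(P,*m,.035).round(4))
```

```text
tip [0.58785808 0.21571226 0.1083    ]
[ 0.5593  0.1725 -0.0246] [-1.4 -0.2  1.3 -0.6  0.1  0.3  0.2 -0.3 -0.1  1.2]
(32, 45) [0.5919 0.2167 0.035 ]
(0, 45) [0.5599 0.2173 0.035 ]
(-32, 45) [0.5279 0.2179 0.035 ]
(-32, 15) [0.5273 0.1879 0.035 ]
(-32, -15) [0.5267 0.1579 0.035 ]
(-32, -45) [0.5261 0.1279 0.035 ]
(0, -45) [0.5581 0.1273 0.035 ]
(32, -45) [0.5901 0.1267 0.035 ]
```

```bash
python3 steer.py '0.0034 -0.0014 0.02 0;0 0 0.02 0;0 0 0.014 0;0 0 0 0;0 0 0 0'
python3 -c "
from h import *
d,T=wrist('w7')
delta([.5944,.2167,.128],-.02)
a=cv2.imread('pics/w7.png')[130:250,180:340];cv2.imwrite('pics/c7.png',cv2.resize(a,(800,600),interpolation=cv2.INTER_CUBIC)) "
```

```text
clock: 9.65
position: [0.5941, 0.2167, 0.1268]
ee_rot: [0.0, 1.0, -0.011, -0.001]
contact_force: [0.6, -0.1, -0.5]
width: 0.0129
gripper_force: 58.9
t 9.7 pos [0.5949 0.2171 0.1278] yawx -0.0213 tilt [0.0006 0.    ] F [ 0.01 -0.36 -0.87]
delta [-0.0005  0.0004 -0.0002]
turn -0.0013
```

View pics/c7.png

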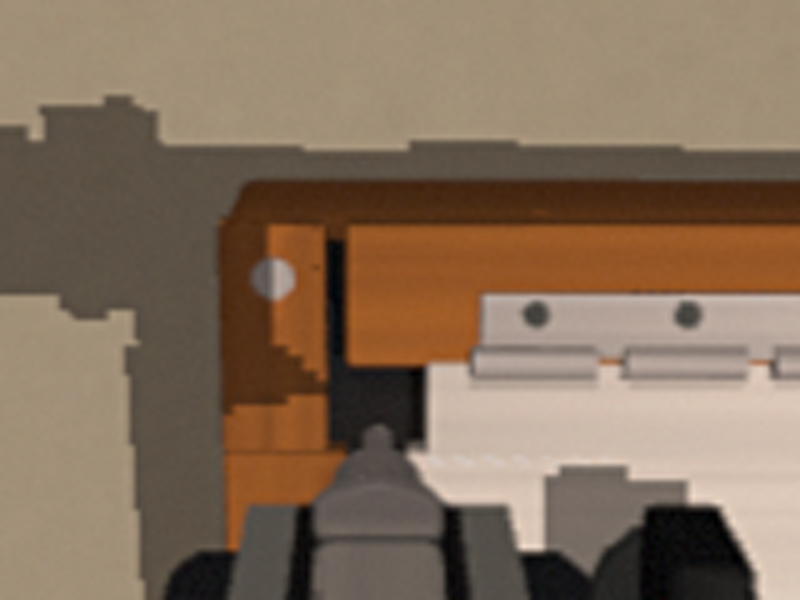

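The pocket spans x 330 to 427 in the crop with its back edge at y 366, and the tip is at (377,427), laterally at its centre.

Run:
```python
from fit import *
d,T=load('w7')
s=lambda u,v:(180+(u+.5)/5-.5,130+(v+.5)/5-.5)
P=[.559,.1723,-.02]
def cs(p):
    v=p[:2]-np.array(P[:2]);a=P[2];return (np.array([v[0]*np.cos(a)+v[1]*np.sin(a),-v[0]*np.sin(a)+v[1]*np.cos(a)])*1e3).round(2)
for n,u,v,z in[("tip",377,427,.055),("tip-top",377,427,.057),("pocketBL",330,366,.04),("pocketBR",427,366,.04),("pocketBRf",427,445,.04),("corner",222,222,.04)]:print(n,cs(onz(d,T,*s(u,v),z)))
print("TCP",cs(manip.get_state()["position"]))
```

```text
tip [32.94 44.92]
tip-top [33.69 44.92]
pocketBL [36.77 51.8 ]
pocketBR [36.76 37.6 ]
pocketBRf [24.39 37.5 ]
corner [58.37 66.95]
TCP [35.   45.53]
```

```bash
python3 steer.py '-0.001 0 0.005 0;0 0 0.005 0;0 0 0.004 0;0 0 0.002 0;0 0 0 0'
python3 -c "
from h import *
delta([.5935,.2167,.108],-.02)"
python3 steer.py '0 0 0.001 0;0 0 0.001 0;0 0 0 0' | grep -E 'pos|contact'
python3 -c "
from h import *
delta([.5935,.2167,.108],-.02)"
```

```text
clock: 10.12
position: [0.593, 0.2177, 0.1107]
ee_rot: [0.0, 1.0, -0.01, -0.0]
contact_force: [0.2, 1.3, -1.5]
width: 0.013
gripper_force: 58.8
t 10.1167 pos [0.593  0.2177 0.1107] yawx -0.0201 tilt [-0.001  -0.0004] F [ 0.22  1.29 -1.49]
delta [0.0005 0.001  0.0027]
turn -0.0001
position: [0.5934, 0.2178, 0.1092]
contact_force: [0.2, 0.1, -0.6]
t 10.3667 pos [0.5934 0.2178 0.1092] yawx -0.0201 tilt [ 0.     -0.0001] F [ 0.2   0.14 -0.57]
delta [0.0001 0.0011 0.0012]
turn -0.0001
```

```bash
for i in 1; do python3 steer.py '0 0.0006 0.0005 0;0 0 0.0005 0;0 0 0 0' | grep -E 'pos|contact'
python3 steer.py '0 0 0.0005 0;0 0 0 0;0 0 0 0' | grep -E 'pos|contact'
python3 steer.py '0 0 0.0004 0;0 0 0 0;0 0 0 0' | grep -E 'pos|contact'; done
```

```text
position: [0.5934, 0.2172, 0.1083]
contact_force: [0.0, -0.3, -1.0]
position: [0.5934, 0.2172, 0.1077]
contact_force: [-0.1, 0.1, -0.5]
position: [0.5934, 0.2172, 0.1074]
contact_force: [0.3, -0.3, -0.3]
```

```bash
python3 steer.py '0 0 0.0004 0;0 0 0 0;0 0 0 0' | grep -E 'pos|contact'
python3 steer.py '0 0 0.0004 0;0 0 0 0;0 0 0 0' | grep -E 'pos|contact'
python3 -c "
from h import *
print([ (manip.get_state()['contact_force'][2]) for _ in range(3)])"
```

```text
position: [0.5935, 0.2172, 0.1071]
contact_force: [-0.1, -0.9, 0.4]
position: [0.5935, 0.2172, 0.1068]
contact_force: [-0.3, 0.1, 1.5]
[np.float64(1.520381046567195), np.float64(1.520381046567195), np.float64(1.520381046567195)]
```

```bash
python3 steer.py '-0.001 0 0 0;-0.002 0 0 0;-0.003 0 0 0;-0.003 0 0 0;-0.003 0 0 0' | grep -E 'pos|contact'
python3 -c "
from h import *
delta([.5273+.002,.2185,.1068],-.02)"
```

```text
position: [0.5813, 0.2175, 0.1067]
contact_force: [0.4, -0.6, 1.2]
t 12.0333 pos [0.5813 0.2175 0.1067] yawx -0.0202 tilt [0.0005 0.    ] F [ 0.41 -0.65  1.2 ]
delta [-0.052   0.     -0.0001]
turn -0.0002
```

```bash
cat > st.py <<'E'
from h import *
s=manip.get_state();P=[.559,.1723,-.02];v=s["position"][:2]-np.array(P[:2]);a=P[2]
print(round(s["clock"],2),"tip case mm",(np.array([v[0]*np.cos(a)+v[1]*np.sin(a),-v[0]*np.sin(a)+v[1]*np.cos(a)])*1e3-[2.1,.6]).round(2),"z",s["position"][2].round(4),"F",s["contact_force"].round(1),"w",s["width"].round(4))
E
python3 steer.py '-0.003 0 0 0;-0.003 0 0 0;-0.003 0 0 0;-0.003 0 0 0;-0.003 0 0 0' >/dev/null; python3 st.py
python3 steer.py '-0.003 0 0 0;-0.003 0 0 0;-0.003 0 0 0;-0.003 0 0 0;-0.003 0 0 0' >/dev/null; python3 st.py
```

```text
Traceback (most recent call last):
  File "st.py", line 3, in <module>
    print(round(s["clock"],2),"tip case mm",(np.array([v[0]*np.cos(a)+v[1]*np.sin(a),-v[0]*np.sin(a)+v[1]*np.cos(a)])*1e3-[2.1,.6]).round(2),"z",s["position"][2].round(4),"F",s["contact_force"].round(1),"w",s["width"].round(4))
                                                                                                                                                                                                               ^^^^^^^^^^^^^^^^
AttributeError: 'float' object has no attribute 'round'
Traceback (most recent call last):
  File "st.py", line 3, in <module>
    print(round(s["clock"],2),"tip case mm",(np.array([v[0]*np.cos(a)+v[1]*np.sin(a),-v[0]*np.sin(a)+v[1]*np.cos(a)])*1e3-[2.1,.6]).round(2),"z",s["position"][2].round(4),"F",s["contact_force"].round(1),"w",s["width"].round(4))
                                                                                                                                                                                                               ^^^^^^^^^^^^^^^^
AttributeError: 'float' object has no attribute 'round'
```

```bash
sed -i 's/s\["width"\].round(4)/round(s["width"],4)/' st.py; python3 st.py
python3 steer.py '-0.003 0 0 0;-0.003 0 0 0;-0.003 0 0 0' >/dev/null; python3 st.py
```

```text
12.87 tip case mm [-10.81  45.  ] z 0.1066 F [ 0.6 -0.4  3.1] w 0.0135
13.12 tip case mm [-19.81  45.01] z 0.1066 F [1.1 0.1 2.9] w 0.0131
```

```bash
python3 steer.py '-0.003 0 -0.0002 0;-0.003 0 0 0;-0.003 0 0 0;-0.002 0 0 0;-0.001 0 0 0' >/dev/null; python3 st.py
python3 steer.py '0 0 0 0;0 0 0 0' >/dev/null; python3 st.py
```

```text
13.53 tip case mm [-32.15  44.94] z 0.1067 F [0.9 0.1 1.8] w 0.0132
13.7 tip case mm [-32.14  44.94] z 0.1066 F [ 0.3 -0.1  3. ] w 0.0128
```

```bash
python3 steer.py '0 0.001 -0.0001 0;0 0.002 0 0;0 0.003 0 0;0 0.003 0 0;0 0.003 0 0' >/dev/null; python3 st.py
python3 steer.py '0 0.003 0 0;0 0.003 0 0;0 0.003 0 0;0 0.003 0 0;0 0.003 0 0' >/dev/null; python3 st.py
```

```text
14.12 tip case mm [-31.59  32.62] z 0.1068 F [-0.3  1.4  1.3] w 0.0137
14.53 tip case mm [-31.66  17.61] z 0.1068 F [ 0.4 -0.   1.8] w 0.013
```

```bash
python3 steer.py '-0.0002 0.003 0 0;0 0.003 0 0;0 0.003 0 0;0 0.003 0 0;0 0.003 0 0' >/dev/null; python3 st.py
python3 steer.py '0 0.003 0 0;0 0.003 0 0;0 0.003 0 0;0 0.003 0 0;0 0.003 0 0' >/dev/null; python3 st.py
python3 steer.py '0 0.003 0 0;0 0.003 0 0;0 0.003 0 0;0 0.003 0 0;0 0.003 0 0' >/dev/null; python3 st.py
```

```text
14.95 tip case mm [-31.83   2.67] z 0.1068 F [ 0.  -0.2  1.9] w 0.0132
15.37 tip case mm [-31.83 -12.3 ] z 0.1068 F [0.3 0.4 1.2] w 0.0131
15.78 tip case mm [-31.82 -27.32] z 0.1069 F [0.7 1.1 0.9] w 0.0131
```

```bash
python3 steer.py '0 0.003 0.0001 0;0 0.003 0 0;0 0.003 0 0;0 0.003 0 0;0 0.003 0 0' >/dev/null; python3 st.py
python3 steer.py '0 0.002 0 0;0 0.0007 0 0;0 0 0 0' >/dev/null; python3 st.py
python3 steer.py '0.001 0 0 0;0.002 0 0 0;0.003 0 0 0;0.003 0 0 0;0.003 0 0 0' >/dev/null; python3 st.py
```

```text
16.2 tip case mm [-31.78 -42.31] z 0.1068 F [0.3 0.6 1.8] w 0.013
16.45 tip case mm [-31.79 -45.14] z 0.1068 F [-0.2 -0.6  1.1] w 0.013
16.87 tip case mm [-19.45 -44.6 ] z 0.1067 F [ 0.1 -0.4  2. ] w 0.0134
```

```bash
python3 steer.py '0.003 0.0003 0 0;0.003 0 0 0;0.003 0 0 0;0.003 0 0 0;0.003 0 0 0' >/dev/null; python3 st.py
python3 steer.py '0.003 0 0 0;0.003 0 0 0;0.003 0 0 0;0.003 0 0 0;0.003 0 0 0' >/dev/null; python3 st.py
```

```text
17.28 tip case mm [ -4.48 -45.04] z 0.1067 F [0.1 0.7 1. ] w 0.0131
17.7 tip case mm [ 10.49 -45.06] z 0.1068 F [-0.8  0.4  2.2] w 0.0131
```

```bash
python3 steer.py '0.003 0 0 0;0.003 0 0 0;0.003 0 0 0;0.003 0 0 0;0.003 0 0 0' >/dev/null; python3 st.py
python3 steer.py '0.003 0 0 0;0.002 0 0 0;0.0015 0 0 0;0 0 0 0;0 0 0 0' >/dev/null; python3 st.py
```

```text
18.12 tip case mm [ 25.49 -45.02] z 0.1068 F [-0.8 -0.5  1.2] w 0.013
18.53 tip case mm [ 32.33 -45.06] z 0.1069 F [-0.2 -0.2  1.1] w 0.0135
```

```bash
python3 steer.py '0 0 -0.003 0;0 0 -0.006 0;0 0 -0.015 0;0 0 -0.025 0;0 0 -0.025 0' >/dev/null
python3 steer.py '0 0 -0.004 -0.11;0 0 0 -0.107;0 0 0 0' >/dev/null
python3 -c "
from h import *
delta([.5500,-.1300,.183],.197)"
```

```text
t 19.2 pos [0.592  0.1273 0.186 ] yawx 0.1986 tilt [0.0016 0.0001] F [ 0.8  -0.27 -0.45]
delta [-0.092   0.2439  0.0029]
turn 0.0016
```

```bash
python3 steer.py '-0.006 0.015 0 0;-0.0115 0.0305 0 0;-0.0115 0.0305 0 0;-0.0115 0.0305 0 0;-0.0115 0.0305 0 0' >/dev/null
python3 steer.py '-0.0115 0.0305 0 0;-0.0115 0.0305 0 0;-0.0115 0.0305 0 0;-0.0055 0.0154 0 0.0016;0 0 0 0' >/dev/null
python3 steer.py '0 0 0.02 0;0 0 0.01 0;0 0 0 0;0 0 0 0' >/dev/null
python3 -c "
from h import *
delta([.5500,-.1300,.140],.197);wrist('w8')"
```

```text
t 20.3667 pos [ 0.5487 -0.1289  0.154 ] yawx 0.1953 tilt [-0.0024  0.0011] F [ 0.1  -0.37 -0.64]
delta [0.0011 0.0014 0.0139]
turn -0.0017
```

```bash
python3 steer.py '0.001 0.0013 0.01 0;0 0 0.01 0;0 0 0 0;0 0 0 0;0 0 0 0' >/dev/null
python3 -c "
from h import *
delta([.5500,-.1300,.115],.197)"
python3 steer.py '0 0 0.006 0;0 0 0.006 0;0 0 0.006 0;0 0 0 0;0 0 0 0' >/dev/null
python3 -c "
from h import *
delta([.5500,-.1300,.115],.197)"
```

```text
t 20.8333 pos [ 0.5506 -0.131   0.1347] yawx 0.1953 tilt [-0.0003  0.    ] F [ 0.    0.27 -0.46]
delta [-0.0004 -0.0011  0.0197]
turn -0.0017
t 21.25 pos [ 0.5502 -0.1309  0.1161] yawx 0.1951 tilt [-0.0013  0.0004] F [-1.36  0.82 -0.69]
delta [ 0.     -0.001   0.0011]
turn -0.0019
```

```bash
python3 steer.py '0 -0.0009 0.004 0;0 0 0.005 0;0 0 0.005 0;0 0 0 0' >/dev/null
python3 -c "
from h import *
delta([.5500,-.1300,.0821],.197)"
python3 steer.py '0 0 0.005 0;0 0 0.005 0;0 0 0.005 0;0 0 0 0' >/dev/null
python3 -c "
from h import *
delta([.5500,-.1300,.0821],.197)"
```

```text
t 21.5833 pos [ 0.5496 -0.1299  0.1016] yawx 0.1953 tilt [-0.002   0.0006] F [0.07 0.57 0.49]
delta [0.0004 0.0002 0.0195]
turn -0.0017
t 21.9167 pos [ 0.5496 -0.1299  0.0865] yawx 0.1951 tilt [-0.0021  0.0007] F [-1.34 -0.22 -0.91]
delta [0.0003 0.0002 0.0044]
turn -0.0019
```

Entering freely. Last few millimetres, watching the force.

```bash
python3 steer.py '0 0 0.002 0;0 0 0.0015 0;0 0 0 0;0 0 0 0' | grep -E 'pos|cont'
python3 steer.py '0 0 0.0006 0;0 0 0 0;0 0 0 0' | grep -E 'pos|cont'
python3 steer.py '0 0 0.0005 0;0 0 0 0;0 0 0 0' | grep -E 'pos|cont'
```

```text
position: [0.5505, -0.1302, 0.0843]
contact_force: [0.3, -0.1, -1.4]
position: [0.5505, -0.1302, 0.0838]
contact_force: [0.3, 1.6, -0.6]
position: [0.5504, -0.1302, 0.0832]
contact_force: [0.0, -0.2, -1.0]
```

```bash
python3 steer.py '0 0 0.0006 0;0 0 0 0;0 0 0 0' | grep -E 'pos|cont'
python3 steer.py '0 0 0.0006 0;0 0 0 0;0 0 0 0' | grep -E 'pos|cont'
python3 steer.py '0 0 0.0006 0;0 0 0 0;0 0 0 0' | grep -E 'pos|cont'
```

```text
position: [0.5505, -0.1302, 0.0829]
contact_force: [0.1, -0.3, 2.7]
position: [0.5505, -0.1302, 0.0829]
contact_force: [-1.8, 0.0, 6.0]
position: [0.5505, -0.1302, 0.0829]
contact_force: [-2.5, 1.2, 9.4]
```

Seated at z 0.0829, exactly as at the grasp. I'll relax the push, release and rise.

```bash
python3 steer.py '0 0 -0.001 0;0 0 0 0' | grep -E 'pos|cont'
python3 steer.py '0 0 0 0;0 0 0 0;0 0 0 0;0 0 0 0;0 0 0 0' 0.06 | grep -E 'pos|cont|width'
python3 steer.py '0 0 -0.01 0;0 0 -0.03 0;0 0 -0.03 0;0 0 -0.02 0;0 0 0 0' | grep -E 'pos|cont'
python3 steer.py '0 0 0 0;0 0 0 0;0 0 0 0' >/dev/null
python3 - <<'E'
from h import *
d,T=wrist('w9')
def pr(p):return proj(d,T,p).round(1)
for p in[(.548,-.13,.104),(.548,-.13,.054)]:print(pr(p))
a=d["img"];g=cv2.cvtColor(a,cv2.COLOR_RGB2HSV)
# probe: unsaturated pixels inside the orange block's top outline
c=np.array([pr((.548+dx,-.13+dy,.05)) for dx in(-.03,.03) for dy in(-.03,.03)]);x0,y0=c.min(0).astype(int);x1,y1=c.max(0).astype(int)
m=(g[:,:,1]<70).astype(np.uint8);m[:y0]=0;m[y1:]=0;m[:,:x0]=0;m[:,x1:]=0
n,l,st,ce=cv2.connectedComponentsWithStats(m);i=1+st[1:,4].argmax();print("probe blob",st[i],ce[i])
ys,xs=np.where(l==i);print("top mid",xs[ys==ys.min()].mean(),"bottom mid",xs[ys==ys.max()].mean())
for p in[(.548,-.13,.1),(.541,-.13,.1),(.559,-.13,.054)]:print("expect",p,pr(p))
for n in("scene","side"):
    e=manip.get_image(n);cv2.imwrite(f"pics/{n}9.png",e["img"][:,:,::-1])
    b=cv2.imread(f"pics/{n}.png").astype(int);x=cv2.imread(f"pics/{n}9.png").astype(int)
    for q,k in(((.548,-.13,.08),"probe"),((.559,.172,.06),"knob"),((.376,.06,.005),"lens"),((.70,.045,.04),"bottle")):
        u,v=proj(e,e["T"],q).astype(int);print(n,k,(u,v),"mean diff",np.abs(b-x)[v-14:v+14,u-14:u+14].mean().round(2))
delta([.548,-.13,.17])
E
```

```text
position: [0.5507, -0.1303, 0.0829]
contact_force: [-0.6, 0.2, 5.4]
position: [0.5504, -0.1302, 0.0821]
contact_force: [-0.5, 0.6, -0.2]
width: 0.0601
position: [0.5534, -0.1312, 0.178]
contact_force: [1.2, -0.7, 0.2]
[254.9 217.6]
[255.1 195.7]
probe blob [244 183  26  41 837] [256.33333333 203.05973716]
top mid 255.5 bottom mid 256.0
expect (0.548, -0.13, 0.1) [254.9 215.5]
expect (0.541, -0.13, 0.1) [253.  224.8]
expect (0.559, -0.13, 0.054) [257.7 183.2]
scene probe (np.int64(295), np.int64(132)) mean diff 4.24
scene knob (np.int64(224), np.int64(207)) mean diff 34.12
scene lens (np.int64(316), np.int64(225)) mean diff 3.48
scene bottle (np.int64(209), np.int64(160)) mean diff 3.3
side probe (np.int64(269), np.int64(226)) mean diff 17.27
side knob (np.int64(265), np.int64(185)) mean diff 46.47
side lens (np.int64(191), np.int64(221)) mean diff 3.22
side bottle (np.int64(327), np.int64(211)) mean diff 3.14
t 24.9 pos [ 0.5498 -0.1299  0.1712] yawx 0.1952 tilt [-0.0024  0.0008] F [ 0.69 -0.3  -0.68]
delta [-0.0017 -0.0003  0.0012]
```

The probe is upright and seated where expected: the collar edge is at row 183 against 183.2 predicted. The bystanders are unchanged, so I'm handing in.

```bash
python3 -c "
from rig import manip
print(manip.sign_off())"
```

```text
the job is handed in; nothing more can be done
None
```

I handed the job in at about 25 s: the knob is locked on the mark, the probe ran the whole groove lightly (about 4 cm/s, roughly 1–4 N) and is fully home in its stand, and the lens and bottle haven't moved (I didn't re-check the dish); no verdict was returned.

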